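# Hold a spring clip gaping over a paint sample card

## Robot

A 6-joint arm with a two-finger parallel gripper is mounted at the origin on the work surface. World frame = base frame: x ahead of the robot, y to its left, z up, the work surface at z = 0. Lengths are in m, angles in degrees, forces in N, time in s.
With the tool pointing down it reaches from about 0.4 to 0.825 m from the base axis. Payload 7 kg.
Tool frame: the origin (TCP) lies between the finger pads; the fingertips stand 19 mm ahead of it and the grasp point (between the pads) is the TCP; y points along the fingers, x is the direction in which the jaws open and shut, and the axes are right-handed (so a half turn about y gives the same grasp; the last joint's range is limited). The gripper opens to 88 mm and grips with 3 to 60 N. Pads are 19 mm wide; open, the fingers measure 130 mm over their backs; the gripper's body (78 mm by 193 mm) begins 47 mm behind the grasp point.
Start: joints at [90.304, 20.546, 0.682, 0, -70.136, -16.507], TCP at [0.188, 0.648, 0.246] pointing down, gripper open.
Joint ranges: [-176.03, 176.03], [-82.01, 121.73], [-58.28, 71.71], [-173.87, 95.51], [-174.79, -0.11], [-173.66, 173.66]. Speed limits (degrees/s): [136.94, 136.94, 172.46, 180, 180, 180].

## Interface

Orientations are given as [roll, pitch, yaw] about the fixed x, y, z axes, in that order (R = Rz(yaw) Ry(pitch) Rx(roll)).
In Python, from plant import r gives the robot as it stands. The module is installed in compiled form; this text tells all that it offers.
- The arm moves only by the tool jog_arm, never from a script. Its argument "steps" is a list of rows, each a list of 5 numbers: the closure, from 0 (fully open) to 1 (shut), then the shift along the tool's x, y, z in m, then the turn about the tool's y in degrees. In form: [[jaw, x, y, z, turn], ...]. A call has 1 to 12 rows; each row shifts and turns the commanded pose from where the row before left it, along the tool's axes as they then stand; what a row does not reach is not made up. A row lasts 1/12 s, in which the tool goes at most 41.7 mm and 7.16 degrees, less where a joint would pass 70% of its speed; a pose out of reach is approached as far as the arm can. A call with a gripper value outside its range is refused whole. The fingers move at their own pace and stop on an object; "squeeze" is the grip in N (left out, the last holds). Time passes only in rows, so rows that do not move let the fingers close. It gives the time, the measured TCP pose, the force and the opening at its end, in the units of the state.
- r.get_state(): the state, without advancing time (a new reading comes with each control period).
- r.capture(name): name is "side" or "top" or "wrist"; returns a dict with "image" (420x560x3 uint8, red, green, blue), "vfov" (degrees; the focal length in pixels is half the picture's height over the tangent of half this angle, whatever the lens; pixels are square), "cx", "cy" (the principal point, pixels), "R" (3x3) and "t" (3): a world point X has camera coordinates R X + t; the wrist camera has in their place "tool_from_camera" (4x4, takes a point from camera to tool coordinates, whose origin is the TCP and whose axes are the tool frame's). Camera axes: x right, y down, z forward; pixel columns grow to the right and rows downward; lengths in m; the calibration is good to about 2 mm. The wrist camera is an equidistant fisheye: a pixel r from the principal point sees the ray r / f radians off the axis. A picture is of the moment at which its call begins: read the wrist's pose just before it. There is no depth.
- r.close_job(): hands the job in, once; it reports no verdict.
The state is a dict: "time_s": time; "joints": joint angles; "qd": joint speeds; "joint_torque": joint torques, N m; "tcp_pos": TCP position; "eef_rot": TCP orientation; "contact_force": force on the tool from outside, world axes, zero at the start; "moment": the same for the moment, N m; "gripper_width": finger opening in m.
Only numpy, scipy, OpenCV 4.12 (cv2) and the standard library are available. Lean on these libraries where they do the work, as an engineer would, in place of code of your own. Each camera call takes 0.05 s, during which the arm holds its last target.

## Task

Squeeze the tails of the spring clip to take it off the metal tab it is biting, carry it to the taller, narrower of the two standing sample cards, and lower it astride the middle of that card's top edge, one lip on each side and about 2 cm down. Finish while still holding it there squeezed open, lips at least 15 mm apart, clear of the card and not clamped on it or resting on it, so that I can slip a second sheet in. Leave the cards standing where they are and do not push the jars, bottles and dish about.

Things in the scene. Friction and masses are not known exactly. Their poses are not given: they have to be found in the camera images.
- clip_pivot (a point): Middle of the spring clip: a steel clip of two levers, about 70 g, standing tails up, biting a tab. Origin on the pivot axis; x along the pivot (clip 30 mm wide), y the line along which tails close and lips open, z up to the tails. Lips' lower edges lie 38 mm below the pivot (37 mm when open). The axes belong to one lever: squeezed, they lean by half the opening angle
- tail_a (a point): Centre of one rolled tail end (+y side): a bar 6 mm thick and 32 mm long along the clip's x, 42 mm above the pivot (46 mm when squeezed). The tails measure 50 mm over their outsides at rest; both have free room outside for fingers from above. Spring: about 3 N at the tails to start, 9 N at 28 mm over the tails
- tail_b (a point): The same on the other tail (-y side)
- lip_a (a point): Inner face of one lip (+y side), mid-width, 1 mm above its lower edge; rubber lips 30 mm wide, 10 mm high. Squeezing the tails together opens the lips: 50 mm over the tails gives lips 3 mm apart, 34 mm about 15 mm, 28 mm about 21 mm, 25 mm about 24 mm
- lip_b (a point): The same point on the other lip (-y side); from lip_a to lip_b is the gape
- clip_arm (a joint): Opening angle between the clip's levers, rad: 0 while biting the 3 mm tab, -0.07 shut in the air, about 0.5 with the tails squeezed to 28 mm
- clip: The same spring clip as a whole, same origin and axes as clip_pivot
- tab_top (a point): Middle of the top edge of the metal tab the clip bites at the start (tab 50 mm wide along x, 3 mm thick along y, its top 85 mm above the table and 20 mm below the clip's pivot). It stands in a fixed wooden block 70 x 60 x 30 mm; the clip leaves it upwards
- tall_card: The taller, narrower sample card: white card 80 mm wide, 3 mm thick, its top edge 135 mm above the table, upright in a loose wooden foot 90 x 50 x 25 mm, together 0.6 kg. Origin under the middle of the foot; x along the card's width, y across its thickness, z up
- tall_card_top (a point): Middle of the top edge of the taller card (same axes as tall_card), 135 mm above the table
- low_card: The lower, wider sample card, not to be used: 120 mm wide, 3 mm thick, top edge 85 mm above the table, in the same sort of foot. Origin under the middle of the foot, same axes
- jar_1: Bystander: glass jar 40 mm across, 50 mm high, standing on the table. Origin at the centre of its underside
- jar_2: Bystander: glass jar 40 mm across, 50 mm high, standing on the table. Origin at the centre of its underside
- bottle_1: Bystander: bottle 34 mm across, 75 mm high, standing on the table. Origin at the centre of its underside
- bottle_2: Bystander: bottle 34 mm across, 75 mm high, standing on the table. Origin at the centre of its underside
- dish: Bystander: small steel dish 64 mm across, 28 mm high, standing on the table. Origin at the centre of its underside
- jar_3: Bystander: glass jar 54 mm across, 62 mm high, standing on the table. Origin at the centre of its underside
Things that resemble listed ones, but are neither listed nor needed, are in the scene too. Leave any blue or purple look-alike of the clip alone.

How it is judged:
By the outcome, as a careful person would: the job done as asked, in the order asked, and still so for the second after the job is handed in, while the arm keeps its last pose, push and grip.
It also fails if it takes over 37 s, if anything falls off the work surface, if the arm or the gripper's body presses on something with over 40 N, if the wrist force passes 120 N, or if a joint passes its speed limit or range.

## Working session

There is one attempt and no reset: what is moved stays moved. The work goes in short steps, Python scripts to look and compute and a tool call to move; the robot and the scene stay as the last step left them, time stands still between calls to the robot, and variables do not carry over. Pictures are saved under pics/ and viewed, and the job is handed in when it is done.

Besides the shell and the picture viewer there is one more tool, called as name([rows], argument=value, ...), one row to a line, values as JSON. jog_arm: Moves the arm, as the interface text tells. Its arguments: {"type":"object","properties":{"steps":{"type":"array","items":{"type":"array","items":{"type":"number"}}},"squeeze":{"type":"number"}},"required":["steps"]}

```bash
mkdir -p pics; cat > h.py <<'E'
import numpy as np, cv2, pickle
from plant import r
def cap(n,tag):
    s=r.get_state(); c=r.capture(n); c['state']=s
    pickle.dump(c,open(f'pics/{tag}.pkl','wb'))
    cv2.imwrite(f'pics/{tag}.png',c['image'][:,:,::-1]); return c
E
python3 - <<'E'
from h import *
print(r.get_state())
for n in ['side','top','wrist']:
    c=cap(n,n+'0'); print(n,{k:v for k,v in c.items() if k not in('image','state')})
print(r.get_state()['time_s'])
E
```

```text
{'time_s': 0.0, 'joints': array([ 9.03031968e+01,  2.05937688e+01,  6.33656952e-01, -1.84197677e-02,
       -7.01357268e+01, -1.65069958e+01]), 'qd': array([ 0.01148407,  0.01430565,  0.04583319,  0.00287421, -0.03107127,
        0.03942513]), 'joint_torque': array([ 2.82479086e-04, -5.82724750e+01,  2.93055439e+01,  6.99741125e+00,
        6.92023285e-03, -1.56121405e-04]), 'tcp_pos': array([0.18826637, 0.64774219, 0.24460078]), 'eef_rot': array([-8.99893686e+01, -9.68088776e-02, -1.06210081e+02]), 'contact_force': array([-0.99525031, -0.18129838,  0.50050996]), 'moment': array([-0.01326644, -0.00372092,  0.00556675]), 'gripper_width': 0.08747438624587843}
side {'vfov': 57.36417704310552, 'cx': 288.1483512022125, 'cy': 212.85295582849554, 'R': array([[-7.22114621e-01, -6.91773347e-01, -3.33216912e-04],
       [-3.92339115e-01,  4.09943790e-01, -8.23417335e-01],
       [ 5.69754766e-01, -5.94470963e-01, -5.67436147e-01]]), 't': array([0.40531566, 0.33284364, 0.6261909 ])}
top {'vfov': 54.61978435309925, 'cx': 273.913955948662, 'cy': 210.93425771138527, 'R': array([[ 0.0206002 , -0.99976137,  0.00726905],
       [-0.99000334, -0.02141275, -0.13940902],
       [ 0.13953141, -0.00432453, -0.9902082 ]]), 't': array([-0.02132055,  0.55588241,  0.80991529])}
wrist {'vfov': 65.70646984690485, 'cx': 282.5286612188847, 'cy': 207.70848942492836, 'tool_from_camera': array([[ 9.99999476e-01, -4.95733241e-04,  8.95431357e-04,
         6.01755420e-04],
       [-1.00241954e-03, -2.97735442e-01,  9.54647894e-01,
        -1.39569457e-01],
       [-2.06649044e-04, -9.54648292e-01, -2.97735783e-01,
         8.04572211e-02],
       [ 0.00000000e+00,  0.00000000e+00,  0.00000000e+00,
         1.00000000e+00]])}
0.15
```

View pics/side0.png

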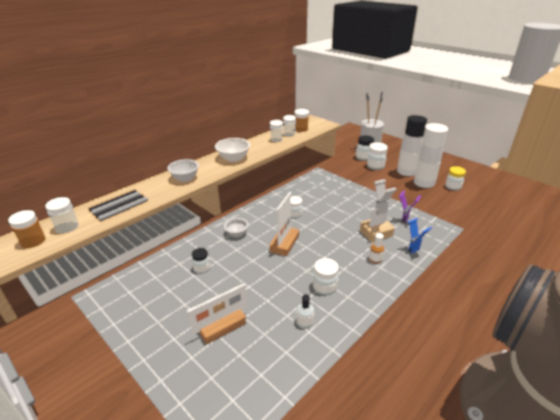

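View pics/top0.png

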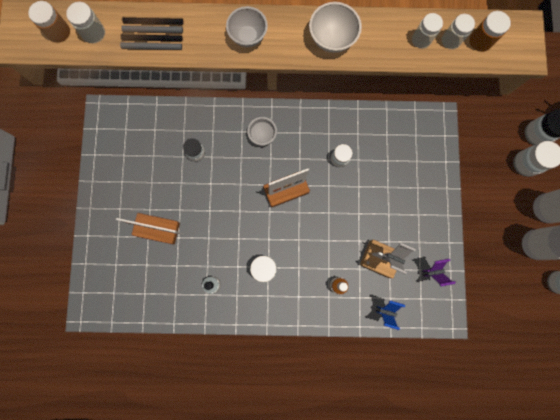

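View pics/wrist0.png

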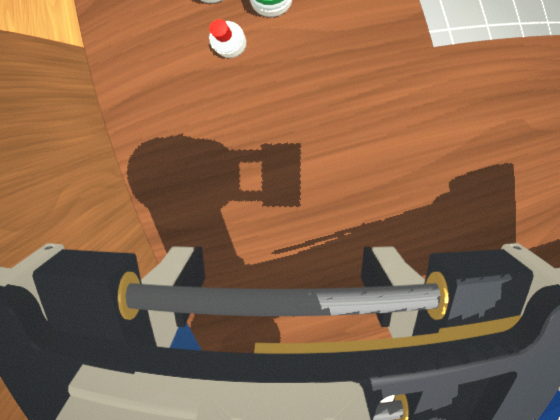

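```bash
cat >> h.py <<'E'
def load(t): return pickle.load(open(f'pics/{t}.pkl','rb'))
def f_(c): return 210/np.tan(np.radians(c['vfov'])/2)
def proj(c,X):
    p=c['R']@np.array(X)+c['t']; f=f_(c); return np.array([c['cx']+f*p[0]/p[2],c['cy']+f*p[1]/p[2]])
def ray(c,u,v):
    f=f_(c); d=c['R'].T@np.array([(u-c['cx'])/f,(v-c['cy'])/f,1]); return -c['R'].T@c['t'],d/np.linalg.norm(d)
def onz(c,u,v,z):
    o,d=ray(c,u,v); return o+d*(z-o[2])/d[2]
def tri(*rs):
    A=np.zeros((3,3));b=np.zeros(3)
    for o,d in rs:
        P=np.eye(3)-np.outer(d,d);A+=P;b+=P@o
    X=np.linalg.solve(A,b); return X,[np.linalg.norm((np.eye(3)-np.outer(d,d))@(X-o))*1000 for o,d in rs]
def crop(c,x0,y0,w,h,s,fn):
    im=c['image'][y0:y0+h,x0:x0+w,::-1]; cv2.imwrite('pics/'+fn,cv2.resize(im,None,fx=s,fy=s,interpolation=cv2.INTER_CUBIC))
E
python3 - <<'E'
from h import *
s=load('side0');t=load('top0')
a=s['image'][165:265,335:435,::-1];b=t['image'][225:325,350:450,::-1]
cv2.imwrite('pics/clip.png',np.hstack([cv2.resize(x,(400,400),interpolation=cv2.INTER_CUBIC) for x in(a,b)]))
a=s['image'][185:265,250:330,::-1];b=t['image'][150:230,250:330,::-1]
cv2.imwrite('pics/card.png',np.hstack([cv2.resize(x,(400,400),interpolation=cv2.INTER_CUBIC) for x in(a,b)]))
for c in(s,t): print(-c['R'].T@c['t'])
E
```

```text
[0.06649669 0.51619169 0.62952763]
[ 0.43775603 -0.00590998  0.87963477]
```

View pics/clip.png

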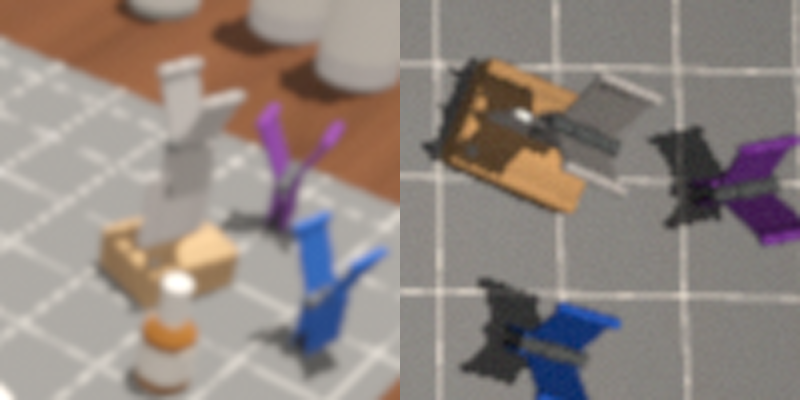

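View pics/card.png

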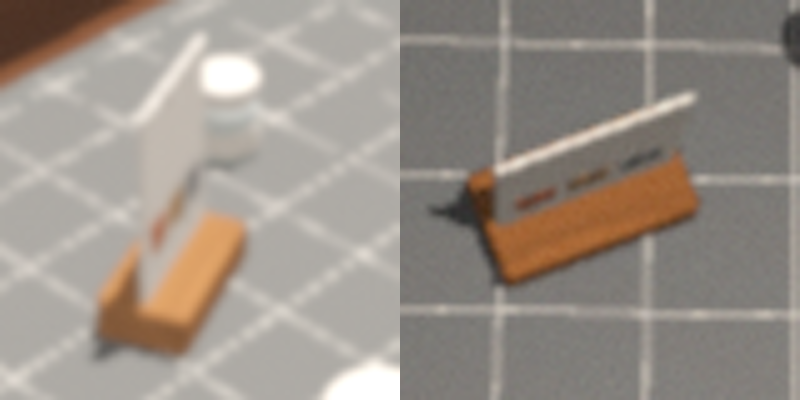

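Clip candidates in the top view: grey (395,255), purple (435,272), blue (385,313). The grey one fits because it is steel and bites a tab in a wooden block, and the crop confirms this. Cards: the one at (289,177) top view is short in width and rises high, so it is the taller card. The one at (147,226) is the low, wide card.

```bash
python3 - <<'E'
from h import *
s=load('side0');t=load('top0')
P=lambda u,v,z:onz(t,u,v,z)
a1,a2=P(400,243.75,.147),P(415,250.75,.147)
b1,b2=P(391.3,266.3,.147),P(407,273,.147)
for x in(a1,a2,b1,b2):print(np.round(x,4),np.round(proj(s,x),1))
ca,cb=(a1+a2)/2,(b1+b2)/2;m=(ca+cb)/2
print('clip',m,np.linalg.norm(a2-a1),np.linalg.norm(ca-cb))
ang=lambda d:np.degrees(np.arctan2(d[1],d[0]))
print('x axis',ang(a2-a1),ang(b2-b1),'y',ang(ca-cb))
c1,c2=P(269,184,.135),P(308.5,169.2,.135)
print('card',c1,c2,(c1+c2)/2,np.linalg.norm(c1-c2),ang(c1-c2),proj(s,c1),proj(s,c2))
# low card check, other objects
for n,u,v,z in [('jar342',343,153,.05),('jar194',193,148,.05),('dish',262,130,.028),('j263',263,268,.062),('bt340',342,287,.075),('bt210',209,286,.075),('lowc',117,220,.085),('lowc2',176,231,.085),('purple',435,272,.08),('blue',388,310,.08)]:
    print(n,np.round(P(u,v,z),3))
st=s['state'];print(st['eef_rot'])
from scipy.spatial.transform import Rotation as Ro
print(Ro.from_euler('xyz',st['eef_rot'],degrees=True).as_matrix().round(3))
# tri of pieces in side: crop4x origin 335,165
E
```

```text
[ 0.4862 -0.2376  0.147 ] [375.4 182.4]
[ 0.4742 -0.2644  0.147 ] [385.4 180.2]
[ 0.4455 -0.2211  0.147 ] [386.  190.7]
[ 0.4343 -0.2489  0.147 ] [396.1 188. ]
clip [ 0.46003486 -0.24300636  0.147     ] 0.029329273493630584 0.04331418942853241
x axis -114.18233482653129 -112.0503511500754 y -21.625936246570475
card [0.59323694 0.00105265 0.135     ] [ 0.62319277 -0.0724484   0.135     ] [ 0.60821486 -0.03569787  0.135     ] 0.07937099933827634 112.17366640674173 [277.829788   208.24982226] [290.32415701 191.58054013]
jar342 [ 0.681 -0.152  0.05 ]
jar194 [0.685 0.163 0.05 ]
dish [0.735 0.02  0.028]
j263 [0.438 0.01  0.062]
bt340 [ 0.404 -0.145  0.075]
bt210 [0.401 0.114 0.075]
lowc [0.525 0.298 0.085]
lowc2 [0.506 0.181 0.085]
purple [ 0.437 -0.326  0.08 ]
blue [ 0.363 -0.233  0.08 ]
[-8.99893686e+01 -9.68088776e-02 -1.06210081e+02]
[[-0.279 -0.     0.96 ]
 [-0.96  -0.002 -0.279]
 [ 0.002 -1.     0.   ]]
```

```bash
cat > arc.py <<'E'
import numpy as np
def arc(p0,yaw0,turn,n,p1):
    """constant tool shift (x,z) per row with `turn` deg each; shift taken before turn"""
    M=np.zeros((2,2)); Ms=[]
    for i in range(n):
        a=np.radians(yaw0-turn*i); X=np.array([[np.cos(a),-np.sin(a)],[np.sin(a),np.cos(a)]])
        M+=X; Ms.append(X)      # tool z = x rotated +90 (y down)
    s=np.linalg.solve(M,np.array(p1)-p0)
    path=[np.array(p0)]
    for X in Ms: path.append(path[-1]+X@s)
    return s,np.array(path)
E
python3 - <<'E'
from arc import *
for n in (18,20,24):
    s,p=arc([.188,.648],-106.2,96.8/n,n,[.46,-.243]); print(n,96.8/n,s,np.hypot(*p.T).min(),p[n//2],np.hypot(*s))
E
```

```text
18 5.377777777777777 [0.01126434 0.05734718] 0.5202393679836232 [0.52421564 0.26362082] 0.05844300403482952
20 4.84 [0.00989627 0.05166308] 0.5202393679836234 [0.52421564 0.26362082] 0.05260237265660851
24 4.033333333333333 [0.00794435 0.04311347] 0.5202393679836236 [0.52421564 0.26362082] 0.04383929356254763
```

```bash
python3 - <<'E'
from arc import *
for n in (36,):
    s,p=arc([.188,.648],-106.2,2.7,n,[.46,-.243]); print(s,p[12],p[24],-106.2-2.7*n)
E
```

```text
[0.00486647 0.02885228] [0.45098601 0.42240352] [0.5521518  0.09101116] -203.4
```

jog_arm([
  [0,0.0049,0,0.0289,2.7],
  [0,0.0049,0,0.0289,2.7],
  [0,0.0049,0,0.0289,2.7],
  [0,0.0049,0,0.0289,2.7],
  [0,0.0049,0,0.0289,2.7],
  [0,0.0049,0,0.0289,2.7],
  [0,0.0049,0,0.0289,2.7],
  [0,0.0049,0,0.0289,2.7],
  [0,0.0049,0,0.0289,2.7],
  [0,0.0049,0,0.0289,2.7],
  [0,0.0049,0,0.0289,2.7],
  [0,0.0049,0,0.0289,2.7],
])

```text
time_s: 1.15
tcp_pos: [0.4523, 0.4207, 0.2452]
eef_rot: [-90.0, -0.0, -138.7]
contact_force: [1.6, 0.5, 0.4]
gripper_width: 0.0874
```

jog_arm([
  [0,0.0049,0,0.0289,2.7],
  [0,0.0049,0,0.0289,2.7],
  [0,0.0049,0,0.0289,2.7],
  [0,0.0049,0,0.0289,2.7],
  [0,0.0049,0,0.0289,2.7],
  [0,0.0049,0,0.0289,2.7],
  [0,0.0049,0,0.0289,2.7],
  [0,0.0049,0,0.0289,2.7],
  [0,0.0049,0,0.0289,2.7],
  [0,0.0049,0,0.0289,2.7],
  [0,0.0049,0,0.0289,2.7],
  [0,0.0049,0,0.0289,2.7],
])

```text
time_s: 2.15
tcp_pos: [0.5526, 0.0884, 0.2453]
eef_rot: [-90.0, -0.0, -171.1]
contact_force: [0.6, 0.7, 0.2]
gripper_width: 0.0873
```

jog_arm([
  [0,0.0049,0,0.0289,2.7],
  [0,0.0049,0,0.0289,2.7],
  [0,0.0049,0,0.0289,2.7],
  [0,0.0049,0,0.0289,2.7],
  [0,0.0049,0,0.0289,2.7],
  [0,0.0049,0,0.0289,2.7],
  [0,0.0049,0,0.0289,2.7],
  [0,0.0049,0,0.0289,2.7],
  [0,0.0049,0,0.0289,2.7],
  [0,0.0049,0,0.0289,2.7],
  [0,0.0049,0,0.0289,2.7],
  [0,0.0049,0,0.0289,2.7],
])

```text
time_s: 3.15
tcp_pos: [0.4592, -0.2459, 0.2454]
eef_rot: [-90.0, -0.0, 156.5]
contact_force: [0.7, -0.2, 0.1]
gripper_width: 0.0875
```

jog_arm([
  [0,0,0,0,0],
  [0,0,0,0,0],
])

```text
time_s: 3.32
tcp_pos: [0.4591, -0.2458, 0.2454]
eef_rot: [-90.0, -0.0, 156.5]
contact_force: [0.3, 0.5, -0.1]
gripper_width: 0.0873
```

```bash
python3 - <<'E'
from h import *
c=cap('wrist','wrist1');print(c['state']['tcp_pos'],c['state']['eef_rot'],c['state']['joints'])
E
```

```text
[ 0.45912865 -0.24576417  0.24544964] [-9.00014720e+01 -1.50940176e-02  1.56451299e+02] [-6.55278669e+00  5.97130617e+00 -1.85794859e+01 -6.39742472e-03
 -6.54632126e+01 -1.69932569e+01]
```

View pics/wrist1.png

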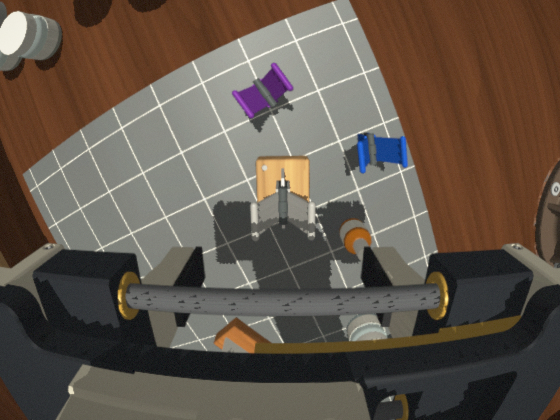

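```bash
cat >> h.py <<'E'
from scipy.spatial.transform import Rotation as Ro
def wray(c,u,v,world=True):
    f=f_(c); du,dv=u-c['cx'],v-c['cy']; rr=np.hypot(du,dv); th=rr/f
    d=np.array([np.sin(th)*du/rr,np.sin(th)*dv/rr,np.cos(th)]); T=c['tool_from_camera']
    d=T[:3,:3]@d; o=T[:3,3]
    if world:
        R=Ro.from_euler('xyz',c['state']['eef_rot'],degrees=True).as_matrix(); return R@o+c['state']['tcp_pos'],R@d
    return o,d
def wonz(c,u,v,z):
    o,d=wray(c,u,v); return o+d*(z-o[2])/d[2]
E
python3 - <<'E'
from h import *
c=load('wrist1'); crop(c,235,140,100,110,5,'w1c.png')
E
```

```text
(no output)
```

View pics/w1c.png

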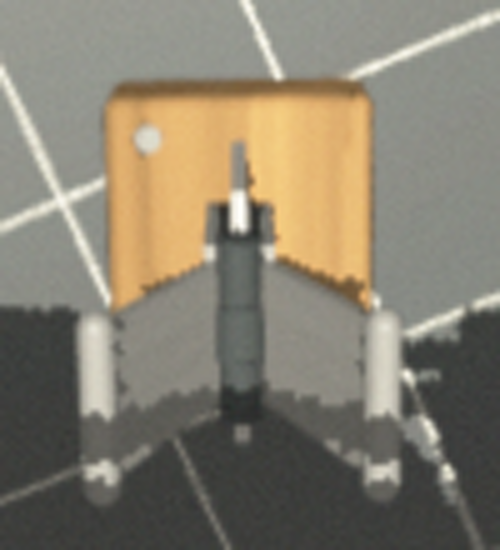

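```bash
python3 - <<'E'
from h import *
c=load('wrist1');P=lambda a,b:wonz(c,235+a/5,140+b/5,.148)
L1,L2,R1,R2=P(96,312),P(102,502),P(384,312),P(382,502)
for x in(L1,L2,R1,R2):print(x.round(4))
L,Rr=(L1+L2)/2,(R1+R2)/2;m=(L+Rr)/2;d=L-Rr
print('mid',m,np.linalg.norm(d),np.linalg.norm(L1-L2),'yaw',np.degrees(np.arctan2(*(Rr-L)[1::-1])), [np.degrees(np.arctan2(*(b-a)[1::-1])) for a,b in((L2,L1),(R2,R1))])
# tail mid via top camera ray + wrist
t=load('top0')
for (u,v),w in (((407.5,247.25),None),((399.1,269.65),None)):
    for q,X in (('L',(99,407)),('R',(383,407))):
        print(q,tri(ray(t,u,v),wray(c,235+X[0]/5,140+X[1]/5)))
R=Ro.from_euler('xyz',c['state']['eef_rot'],degrees=True).as_matrix()
print('in tool',R.T@(m-c['state']['tcp_pos']))
E
```

```text
[ 0.4738 -0.2653  0.148 ]
[ 0.4862 -0.2366  0.148 ]
[ 0.4336 -0.2478  0.148 ]
[ 0.4456 -0.2188  0.148 ]
mid [ 0.45977778 -0.24213893  0.148     ] 0.04412490164997873 0.031365011335275944 yaw 156.4324093574449 [np.float64(-113.43528443903752), np.float64(-112.46799566528092)]
L (array([ 0.48011339, -0.25097774,  0.14702986]), [np.float64(0.047696637781408105), np.float64(0.04769663778157283)])
R (array([ 0.45838316, -0.24213386,  0.17254753]), [np.float64(20.265441785860226), np.float64(20.265441785860347)])
L (array([ 0.45993961, -0.24369063,  0.14507553]), [np.float64(21.48618229159717), np.float64(21.486182291596982)])
R (array([ 0.43963129, -0.23416975,  0.14942225]), [np.float64(0.25722538027386926), np.float64(0.2572253802739687)])
in tool [ 0.00082764  0.09744995 -0.00358018]
```

Grasp pose confirmed by two views, with tails' mid at (0.460, -0.242, 0.148). Descending.

jog_arm([
  [0,0.0008,0,-0.0034,0],
  [0,0,0.014,0,0],
  [0,0,0.014,0,0],
  [0,0,0.014,0,0],
  [0,0,0.014,0,0],
  [0,0,0.014,0,0],
  [0,0,0.014,0,0],
  [0,0,0.0125,0,0],
  [0,0,0,0,0],
], squeeze=25)

```text
time_s: 4.12
tcp_pos: [0.4598, -0.2397, 0.1466]
eef_rot: [-90.0, -0.2, 156.7]
contact_force: [-0.8, -0.4, 0.3]
gripper_width: 0.0877
```

jog_arm([
  [0.35,0,0,0,0],
  [0.4,0,0,0,0],
  [0.45,0,0,0,0],
  [0.5,0,0,0,0],
  [0.55,0,0,0,0],
  [0.6,0,0,0,0],
  [0.65,0,0,0,0],
  [0.69,0,0,0,0],
  [0.69,0,0,0,0],
  [0.69,0,0,0,0],
  [0.69,0,0,0,0],
  [0.69,0,0,0,0],
])

```text
time_s: 5.12
tcp_pos: [0.4606, -0.2413, 0.149]
eef_rot: [-90.0, -0.0, 156.6]
contact_force: [-0.1, 0.3, 0.2]
gripper_width: 0.0277
```

```bash
python3 - <<'E'
from h import *
s=cap('side','side2');c=cap('wrist','wrist2');t=cap('top','top2');print(c['state'])
a=s['image'][145:245,335:435,::-1];b=c['image'][130:290,180:390,::-1]
cv2.imwrite('pics/g2.png',np.hstack([cv2.resize(x,(390,390),interpolation=cv2.INTER_CUBIC) for x in(a,b)]))
E
```

```text
{'time_s': 5.1667, 'joints': array([-5.99825651e+00,  1.10053873e+01, -2.63473098e+01, -1.63043227e-03,
       -5.26514765e+01, -1.74053650e+01]), 'qd': array([-0.07444696,  0.02143402,  0.01925739,  0.01484418, -0.0718793 ,
        0.03667106]), 'joint_torque': array([-5.82637134e-03, -4.09242976e+01,  2.50909781e+01,  6.04515150e+00,
        8.63831869e-03, -2.75392398e-05]), 'tcp_pos': array([ 0.46065156, -0.24124996,  0.14901549]), 'eef_rot': array([-8.99999882e+01, -4.37023398e-03,  1.56595389e+02]), 'contact_force': array([ 0.70089073, -0.0764863 , -1.38535091]), 'moment': array([ 0.09814187, -0.15702524,  0.03313367]), 'gripper_width': 0.02778118277835672}
```

View pics/g2.png

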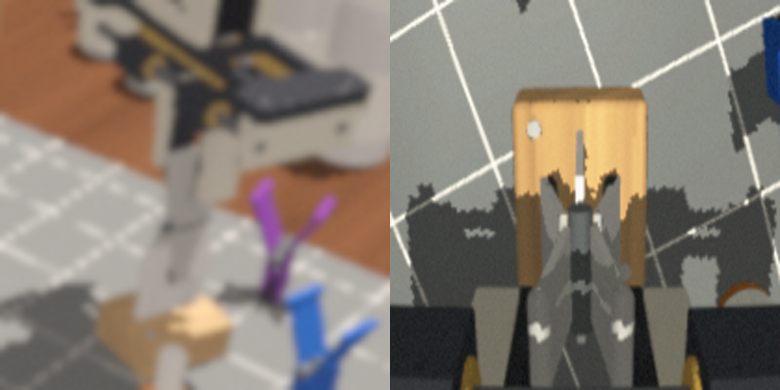

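jog_arm([
  [0.69,0,-0.006,0,0],
  [0.69,0,-0.008,0,0],
  [0.69,0,-0.012,0,0],
  [0.69,0,-0.014,0,0],
  [0.69,0,-0.014,0,0],
  [0.69,0,-0.014,0,0],
  [0.69,0,-0.014,0,0],
  [0.69,0,-0.014,0,0],
  [0.69,0,-0.01,0,0],
  [0.69,0,-0.005,0,0],
  [0.69,0,0,0,0],
  [0.69,0,0,0,0],
])

```text
time_s: 6.27
tcp_pos: [0.4605, -0.2411, 0.2599]
eef_rot: [-90.0, -0.0, 156.6]
contact_force: [0.1, -0.2, -1.3]
gripper_width: 0.0273
```

```bash
python3 - <<'E'
from h import *
from arc import *
c=cap('wrist','wrist3');s=cap('side','side3');p=c['state']['tcp_pos'];y=c['state']['eef_rot'][2];print(p,c['state']['eef_rot'],c['state']['gripper_width'])
a=s['image'][105:245,315:455,::-1];b=c['image'][130:290,180:390,::-1]
cv2.imwrite('pics/g3.png',np.hstack([cv2.resize(x,(390,390),interpolation=cv2.INTER_CUBIC) for x in(a,b)]))
for n in(23,):
    t=-(202.2-y)/n; s_,q=arc(p[:2],y,t,n,[.6082,-.0357]);print(n,t,s_,np.hypot(*q.T).min())
E
```

```text
[ 0.46049489 -0.24113576  0.25988614] [-9.00172342e+01 -3.31098442e-03  1.56588936e+02] 0.027340158075709987
23 -1.9830897343868157 [-0.0063362  -0.00935204] 0.5198095753463801
```

View pics/g3.png

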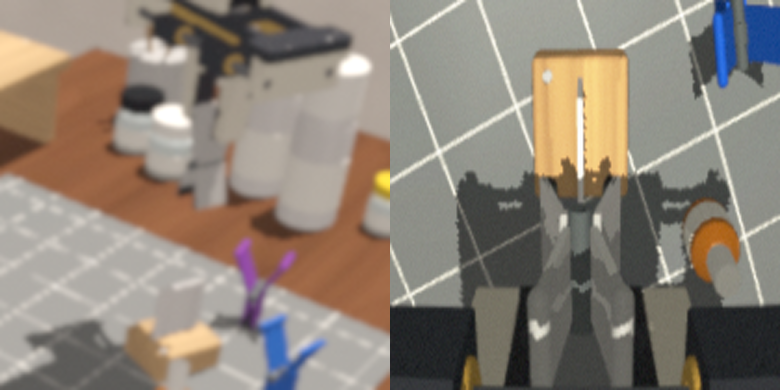

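The clip is off the tab and held open, 27 mm over the tails. Moving to above the card.

jog_arm([
  [0.69,-0.0063,0,-0.0094,-1.98],
  [0.69,-0.0063,0,-0.0094,-1.98],
  [0.69,-0.0063,0,-0.0094,-1.98],
  [0.69,-0.0063,0,-0.0094,-1.98],
  [0.69,-0.0063,0,-0.0094,-1.98],
  [0.69,-0.0063,0,-0.0094,-1.98],
  [0.69,-0.0063,0,-0.0094,-1.98],
  [0.69,-0.0063,0,-0.0094,-1.98],
  [0.69,-0.0063,0,-0.0094,-1.98],
  [0.69,-0.0063,0,-0.0094,-1.98],
  [0.69,-0.0063,0,-0.0094,-1.98],
  [0.69,-0.0063,0,-0.0094,-1.98],
])

```text
time_s: 7.37
tcp_pos: [0.5588, -0.1472, 0.2601]
eef_rot: [-90.0, 0.0, -179.4]
contact_force: [0.8, 0.4, -0.9]
gripper_width: 0.0274
```

jog_arm([
  [0.69,-0.0063,0,-0.0094,-1.98],
  [0.69,-0.0063,0,-0.0094,-1.98],
  [0.69,-0.0063,0,-0.0094,-1.98],
  [0.69,-0.0063,0,-0.0094,-1.98],
  [0.69,-0.0063,0,-0.0094,-1.98],
  [0.69,-0.0063,0,-0.0094,-1.98],
  [0.69,-0.0063,0,-0.0094,-1.98],
  [0.69,-0.0063,0,-0.0094,-1.98],
  [0.69,-0.0063,0,-0.0094,-1.98],
  [0.69,-0.0063,0,-0.0094,-1.98],
  [0.69,-0.0063,0,-0.0094,-1.98],
  [0.69,0,0,0,0],
])

```text
time_s: 8.37
tcp_pos: [0.6083, -0.0327, 0.26]
eef_rot: [-90.0, 0.0, -157.6]
contact_force: [-0.0, -0.2, -0.4]
gripper_width: 0.0269
```

jog_arm([
  [0.69,0,0,0,0],
  [0.69,0,0,0,0],
  [0.69,0,0,0,0],
])

```text
time_s: 8.62
tcp_pos: [0.6076, -0.035, 0.2601]
eef_rot: [-90.0, -0.0, -157.9]
contact_force: [-1.4, -0.5, -0.7]
gripper_width: 0.0274
```

```bash
python3 - <<'E'
from h import *
c=cap('wrist','wrist4');s=cap('side','side4');t=cap('top','top4');print(c['state']['tcp_pos'],c['state']['eef_rot'],c['state']['gripper_width'])
crop(s,220,110,120,150,4,'s4.png');crop(c,180,90,210,200,3,'w4.png');crop(t,230,130,110,110,5,'t4.png')
E
```

```text
[ 0.60755823 -0.03502622  0.26010163] [-8.99965019e+01 -5.08026440e-03 -1.57883890e+02] 0.02736262985820245
```

View pics/s4.png

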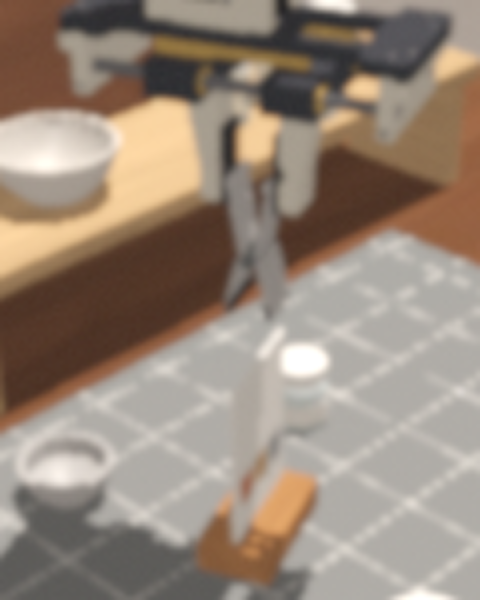

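View pics/w4.png

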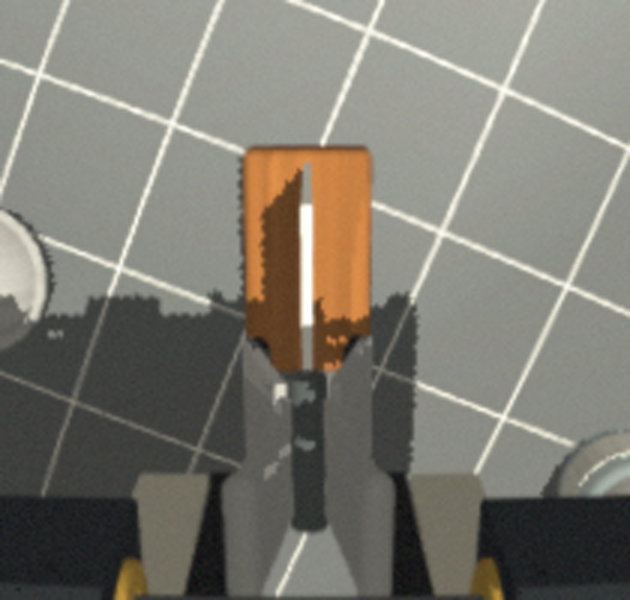

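View pics/t4.png

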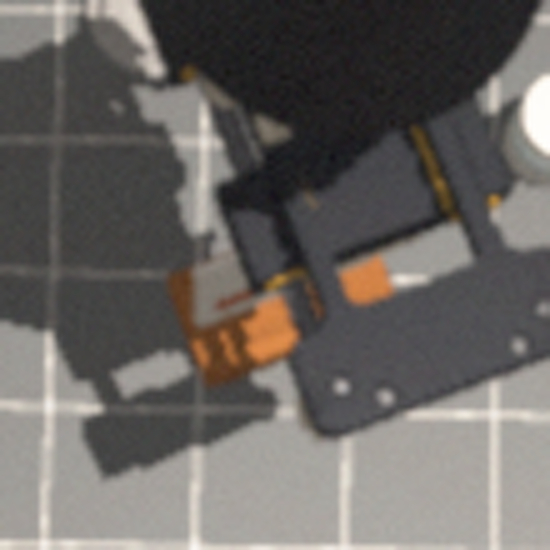

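```bash
python3 - <<'E'
from h import *
c=load('wrist4');st=c['state'];R=Ro.from_euler('xyz',st['eef_rot'],degrees=True).as_matrix()
im=c['image'].astype(int)
def tl(u,v,z): return (R.T@(wonz(c,u,v,z)-st['tcp_pos'])*1000).round(2)
# card edge per row: dark-orange->white/grey edges; bluish-neutral pixels
for row in range(160,212,4):
    seg=im[row,268:300]; sat=seg.max(1)-seg.min(1); k=np.where(sat<25)[0]+268
    k=k[(k>275)&(k<290)]
    if len(k): print(row,k.min(),k.max(),tl(k.mean(),row,.135))
print('pivot',tl(180+308/3,90+372/3,.214),tl(180+309/3,90+530/3,.214))
print('cardend',tl(180+306.5/3,90+205/3,.135))
print('lips far corners',tl(180+246/3,90+340/3,.177),tl(180+371/3,90+338/3,.177))
E
```

```text
160 280 283 [2.000e-02 1.251e+02 3.978e+01]
164 280 283 [2.000e-02 1.251e+02 3.644e+01]
168 281 283 [  0.43 125.1   33.09]
172 281 283 [  0.42 125.1   29.72]
176 281 283 [  0.42 125.1   26.33]
180 281 283 [  0.42 125.1   22.92]
184 281 283 [  0.42 125.1   19.5 ]
188 281 283 [  0.42 125.1   16.06]
192 281 283 [  0.41 125.1   12.6 ]
196 281 283 [  0.41 125.1    9.11]
200 281 283 [  0.41 125.1    5.6 ]
204 281 283 [  0.41 125.1    2.07]
208 281 283 [  0.4  125.1   -1.49]
pivot [ 0.9  46.1  19.38] [  1.11  46.1  -16.24]
cardend [  0.57 125.1   41.17]
lips far corners [-13.85  83.1   15.12] [15.94 83.1  15.6 ]
```

```bash
python3 - <<'E'
from h import *
c=load('wrist4');s=load('side4');st=s['state'];R=Ro.from_euler('xyz',st['eef_rot'],degrees=True).as_matrix()
for y in (.079,.081,.083):
  for x in(-.013,.014):
    print(y,x,[((proj(s,st['tcp_pos']+R@np.array([x,y,z]))-[220,110])*4).round(0) for z in(-.014,.016)])
print([((proj(s,st['tcp_pos']+R@np.array([0.0005,.1251,z]))-[220,110])*4).round(0) for z in(-.039,.041)])
E
```

```text
0.079 -0.013 [array([227., 299.]), array([247., 275.])]
0.079 0.014 [array([270., 308.]), array([289., 284.])]
0.081 -0.013 [array([227., 302.]), array([247., 278.])]
0.081 0.014 [array([270., 311.]), array([289., 287.])]
0.083 -0.013 [array([227., 305.]), array([247., 281.])]
0.083 0.014 [array([270., 314.]), array([289., 290.])]
[array([233., 393.]), array([283., 326.])]
```

jog_arm([
  [0.69,-0.0005,0,0,0],
  [0.69,0,0.006,0,0],
  [0.69,0,0.007,0,0],
  [0.69,0,0.007,0,0],
  [0.69,0,0.007,0,0],
  [0.69,0,0.007,0,0],
  [0.69,0,0.007,0,0],
  [0.69,0,0.007,0,0],
  [0.69,0,0.006,0,0],
  [0.69,0,0.005,0,0],
  [0.69,0,0.003,0,0],
  [0.69,0,0,0,0],
])

```text
time_s: 9.77
tcp_pos: [0.6078, -0.0346, 0.1972]
eef_rot: [-90.0, -0.1, -157.9]
contact_force: [-0.3, -0.3, -0.5]
gripper_width: 0.0274
```

jog_arm([
  [0.69,0,0,0,0],
  [0.69,0,0,0,0],
  [0.69,0,0,0,0],
])

```text
time_s: 10.02
tcp_pos: [0.6084, -0.0346, 0.1985]
eef_rot: [-90.0, 0.0, -157.9]
contact_force: [0.3, 0.2, -0.4]
gripper_width: 0.0271
```

```bash
python3 - <<'E'
from h import *
c=cap('wrist','wrist5');s=cap('side','side5');t=cap('top','top5');st=c['state'];print(st['tcp_pos'],st['eef_rot'],st['gripper_width'],st['contact_force'],st['moment'])
a=s['image'][150:260,240:330,::-1];b=c['image'][90:290,180:390,::-1]
cv2.imwrite('pics/g5.png',np.hstack([cv2.resize(x,None,fx=480/x.shape[0],fy=480/x.shape[0],interpolation=cv2.INTER_CUBIC)[:, :400] for x in(a,b)]))
R=Ro.from_euler('xyz',st['eef_rot'],degrees=True).as_matrix()
k=480/110
for y in(.081,.083,.085):
  for x in(-.013,.013): print(y,x,((proj(s,st['tcp_pos']+R@np.array([x,y,-.014]))-[240,150])*k).round(0))
for z in(-.039,0,.041):print('card',((proj(s,st['tcp_pos']+R@np.array([.001,st['tcp_pos'][2]-.135,z]))-[240,150])*k).round(0))
E
```

```text
[ 0.60840797 -0.03456648  0.19851153] [-8.99881787e+01  4.36270877e-02 -1.57860508e+02] 0.027088313273237664 [ 0.29656769  0.21695631 -0.39275466] [0.11294826 0.05383287 0.02957235]
0.081 -0.013 [160. 252.]
0.081 0.013 [204. 262.]
0.083 -0.013 [160. 255.]
0.083 0.013 [204. 265.]
0.085 -0.013 [160. 258.]
0.085 0.013 [204. 268.]
card [165. 255.]
card [193. 218.]
card [220. 181.]
```

View pics/g5.png

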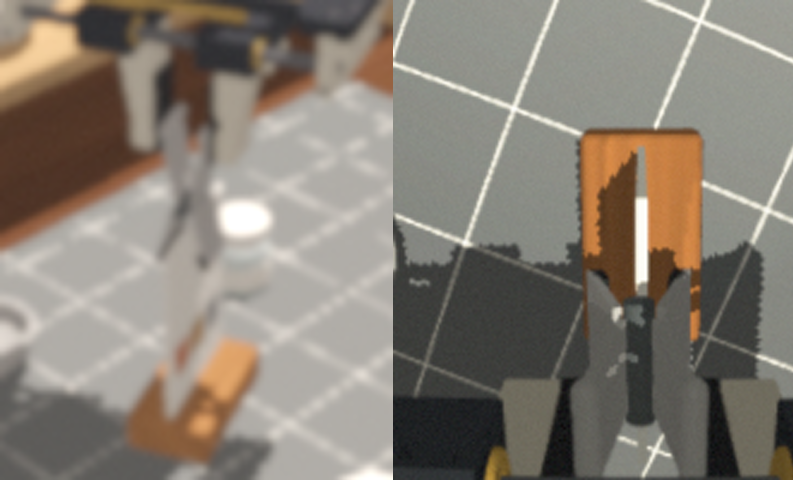

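```bash
python3 - <<'E'
from h import *
c=load('wrist5');st=c['state'];R=Ro.from_euler('xyz',st['eef_rot'],degrees=True).as_matrix();im=c['image'].astype(int)
tl=lambda u,v,z:(R.T@(wonz(c,u,v,z)-st['tcp_pos'])*1000).round(2)
for row in range(174,212,6):
    k=np.where((im[row,275:292].min(1)>150))[0]+275
    if len(k):print(row,k.min(),k.max(),tl(k.mean(),row,.135))
k=200/480
px=lambda a,b:(180+(a-393)*k,90+b*k)
print('card end',tl(*px(641,197),.135),wonz(c,*px(641,197),.135))
print('lip outer',tl(*px(588,272),.117),tl(*px(691,272),.117),'pivot',tl(*px(638,298),.153),tl(*px(640,423),.153))
crop(c,210,140,150,140,5,'w5.png')
E
```

```text
174 281 285 [ 1.13 63.52 40.37]
180 281 285 [ 1.13 63.52 36.46]
186 281 285 [ 1.13 63.52 32.52]
192 281 285 [ 1.13 63.52 28.54]
198 281 285 [ 1.13 63.52 24.52]
204 281 285 [ 1.13 63.51 20.46]
card end [ 1.34 63.52 41.62] [ 0.6229011  -0.07361218  0.135     ]
lip outer [-14.28  81.53  15.59] [16.2  81.5  15.58] pivot [ 0.55 45.52 19.47] [  1.05  45.51 -15.63]
```

View pics/w5.png

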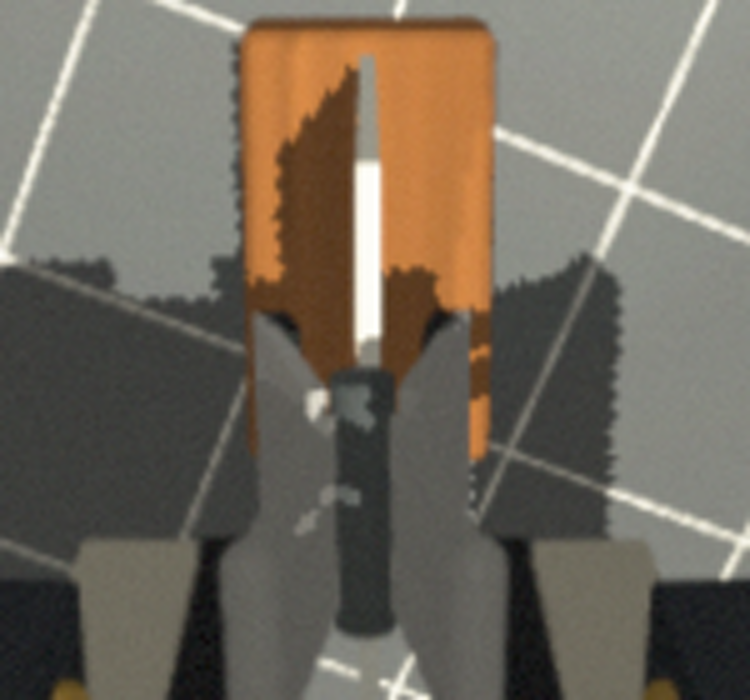

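```bash
python3 - <<'E'
from h import *
print(r.close_job()); s=r.get_state(); print(s['time_s'],s['gripper_width'],s['contact_force'])
E
```

```text
the job is handed in; nothing more can be done
None
the job is handed in; nothing more can be done
```

I squeezed the steel clip off its tab, carried it to the taller, narrower card and lowered it astride the middle of the top edge. I handed the job in at about 10.2 s, still holding it squeezed open.

The last checks all agreed:
- **Opening:** the tails measured 27 mm over their outsides. By your table that puts the lips about 22 mm apart; I did not measure the gape itself.
- **Centring:** the card lies within about 0.3 mm of the middle between the lips. Along the card's width the clip is within about 1 mm of the middle.
- **Depth:** the lips reach about 2 cm below the card's top edge. That comes from the wrist height and the side view.
- **Contact:** the outside force on the tool was only about 0.5 N, roughly the clip's own weight, so it was not touching the card.
- **Other things:** the tall card's end was within about 1.2 mm of where I first found it, which is within the calibration. The gripper stayed above the other objects throughout. I did not measure their positions again at the end.

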